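# Pack the last two cookie stamps into their round tin

### The arm

A 6-joint arm with a two-finger parallel gripper is mounted at the origin on the work surface. World frame = base frame: x ahead of the robot, y to its left, z up, the work surface at z = 0. Lengths are in m, angles in rad, forces in N, time in s.
With the tool pointing down it reaches from about 0.35 to 0.725 m from the base axis. Payload 4.3 kg.
Tool frame: the origin (TCP) lies between the finger pads; the fingertips stand 19 mm ahead of it and the grasp point (between the pads) is the TCP; z points along the fingers, y is the direction in which the jaws open and shut (so a half turn about z gives the same grasp; the last joint's range is limited). The gripper opens to 85 mm and grips with 20 to 120 N. Pads are 22 mm wide; open, the fingers measure 114 mm over their backs; the gripper's body (76 mm by 85 mm) begins 54 mm behind the grasp point. The pads swing forward as they close: fully open they stand 13 mm farther back than shut.
Start: joints at [1.179, 0.377, 0.081, 1.274, 0, 1.46], TCP at [0.16, 0.552, 0.25] pointing down, gripper open.
Joint ranges: [-2.72, 2.72], [-0.84, 1.66], [-1.02, 1.22], [-1.77, 2.12], [-1.37, 1.28], [-3.14, 3.14]. Speed limits (rad/s): [2.57, 2.57, 3.14, 3.14, 3.14, 3.14].

### API

Orientations are given as a unit quaternion [w, x, y, z].
In Python, from plant import get_obs, read_camera, hand_in gives the robot as it stands.
- The arm moves only by the tool step_arm, never from a script. Its argument "steps" is a list of rows, each an object with "offset": the shift along the tool's x, y, z in mm, a list of three; "rotation": the turn, a rotation vector about the tool's x, y, z in degrees, a list of three; "jaw": the gripper's target within -1 to 1 (shut at 1, half-way at 0, fully open at -1). In form: [{"offset": [tx, ty, tz], "rotation": [ax, ay, az], "jaw": jaw}, ...]. A call has 1 to 20 rows; each row shifts and turns the commanded pose from where the row before left it, along the tool's axes as they then stand; what a row does not reach is not made up. A row lasts 1/8 s, in which the tool goes at most 62.5 mm and 10.7 degrees, less where a joint would pass 70% of its speed; a pose out of reach is approached as far as the arm can. A call is refused whole if a number of a shift passes 62.5 or a number of a turn 10.7, either way. A call with a gripper value outside its range is refused whole. The fingers move at their own pace and stop on an object; the grip force is fixed at half the most. Time passes only in rows, so rows that do not move let the fingers close. It gives the time, the measured TCP pose, the force and the opening at its end, in the units of the state.
- get_obs(): the state, without advancing time (a new reading comes with each control period).
- read_camera(name): name is "scene" or "top" or "wrist"; returns a dict with "pixels" (480x640x3 uint8, red, green, blue), "mtx" (3x3 intrinsics, pixels), "view" (4x4, takes a point from world to camera coordinates). Camera axes: x right, y down, z forward; pixel columns grow to the right and rows downward; lengths in m; the calibration is good to about 2 mm. A picture is of the moment at which its call begins. There is no depth.
- hand_in(): hands the job in, once; it reports no verdict.
The state is a dict: "clock": time; "q": joint angles; "joint_vel": joint speeds; "effort": joint torques, N m; "ee_pos": TCP position; "orientation": TCP orientation; "force": force on the tool from outside, world axes, zero at the start; "torque": the same for the moment, N m; "finger_gap": opening from 0.0 (shut) to 1.0 (fully open).
Only numpy, scipy, OpenCV 4.12 (cv2) and the standard library are available. Lean on these libraries where they do the work, as an engineer would, in place of code of your own. Each camera call takes 0.05 s, during which the arm holds its last target.

### The job

The round tin holds a set of seven wooden cookie stamps, one in the middle and six around it, but two places of the outer ring are still empty. Find the two stamps of that same size standing loose on the worktop (not the wide press, not the slim tamper) and set one upright into each empty place, so that it stands flat on the tin's floor. Set them down rather than dropping them.

Things in the scene. Friction and masses are not known exactly. Their poses are not given: they have to be found in the camera images.
- stamp_a_grip (a point): Missing wooden cookie stamp, upright, 75 mm tall, 90-190 g: disc 64 mm across, 16 mm thick, bevelled (foot 52 mm); neck 20 mm; straight round handle 26 mm across from 36 to 75 mm above the foot. Point: on its axis, 56 mm above the foot; z up. Grip the handle from above, fingertips above the disc. Look-alikes: a press (disc 92 mm), a tamper (foot 44 mm); five of its own size in the tin.
- stamp_b_grip (a point): The other missing cookie stamp, the same in all respects as the first; the point lies again on its axis in the middle of the handle, 56 mm above its foot.
- gap_1 (a point): Empty place in a fixed open tin of bare metal (216 mm across, wall 2 mm, rim 30 mm above the worktop). Point: middle of the place, on the tin's floor, 3 mm above the worktop; x points level from the tin's centre, 66.5 mm away, to it; z up. The seven places are 66.5 mm apart; loose stamps stand in the other five, handles 26 mm across, tops 78 mm above the worktop; they give way if touched.
- gap_2 (a point): Second empty place in the same ring, on the tin's floor at the middle of the place. It is 120 degrees on from the first, anticlockwise seen from above, with one packed stamp between them; its axes are parallel to the first one's, so its x axis does not point to itself.
Things that resemble listed ones, but are neither listed nor needed, are in the scene too. Of the things like the part that bears gap_1, leave any that is yellow; of the rest the larger one is meant. What is shaped like the part that bears stamp_a_grip but yellow is not meant.

How it is judged:
By the outcome, as a careful person would: the job done as asked, in the order asked, and still so for the second after the job is handed in, with the robot touching nothing.
It also fails if it takes over 58 s, if anything falls off the work surface, if the arm or the gripper's body presses on something with over 40 N, if the wrist force passes 120 N, or if a joint passes its speed limit or range.

## Working session

There is one attempt and no reset: what is moved stays moved. The work goes in short steps, Python scripts to look and compute and a tool call to move; the robot and the scene stay as the last step left them, time stands still between calls to the robot, and variables do not carry over. Pictures are saved under pics/ and viewed, and the job is handed in when it is done.

Besides the shell and the picture viewer there is one more tool, called after "Emit:" in YAML: its name, and indented under it one key for each argument. step_arm: Moves the arm, as the interface text tells. Its arguments: {"type":"object","properties":{"steps":{"type":"array","items":{"type":"object","properties":{"offset":{"type":"array","items":{"type":"number"}},"rotation":{"type":"array","items":{"type":"number"}},"jaw":{"type":"number"}}}}},"required":["steps"]}

```bash
mkdir -p pics; ls; python3 - <<'E'
from plant import *
import cv2,numpy as np
o=get_obs();print(o)
for n in["scene","top"]:
    c=read_camera(n);cv2.imwrite(f"pics/{n}0.png",c["pixels"][:,:,::-1]);np.savez(f"{n}0.npz",**c);print(n,c["mtx"].round(1).tolist(),c["view"].round(3).tolist())
E
```

```text
pics
{'clock': 0.0, 'q': array([1.17874580e+00, 3.78058988e-01, 7.96254082e-02, 1.27443846e+00,
       2.26619578e-05, 1.46048498e+00]), 'joint_vel': array([-0.00114436,  0.00029855, -0.00052703, -0.00038251,  0.00085708,
        0.00029098]), 'effort': array([-1.86806254e-03, -4.63606346e+01,  2.69873750e+01,  2.09193269e-02,
       -2.49414989e-04, -7.82921035e-06]), 'ee_pos': array([0.15961568, 0.55174193, 0.24936301]), 'orientation': array([-2.68932705e-04,  1.40404081e-01,  9.90093741e-01, -1.00247235e-03]), 'force': array([-0.11500511,  0.08564945, -0.40889666]), 'torque': array([-0.00358728, -0.03131478,  0.02841441]), 'finger_gap': 1.0000463539507918}
scene [[507.2, 0.0, 313.2], [0.0, 507.2, 251.8], [0.0, 0.0, 1.0]] [[-0.72, 0.694, -0.011, 0.363], [0.555, 0.566, -0.61, -0.209], [-0.417, -0.445, -0.793, 1.463], [0.0, 0.0, 0.0, 1.0]]
top [[555.1, 0.0, 321.9], [0.0, 555.1, 237.8], [0.0, 0.0, 1.0]] [[-0.006, -1.0, 0.005, -0.024], [-0.993, 0.006, -0.116, 0.465], [0.115, -0.006, -0.993, 1.395], [0.0, 0.0, 0.0, 1.0]]
```

View pics/scene0.png

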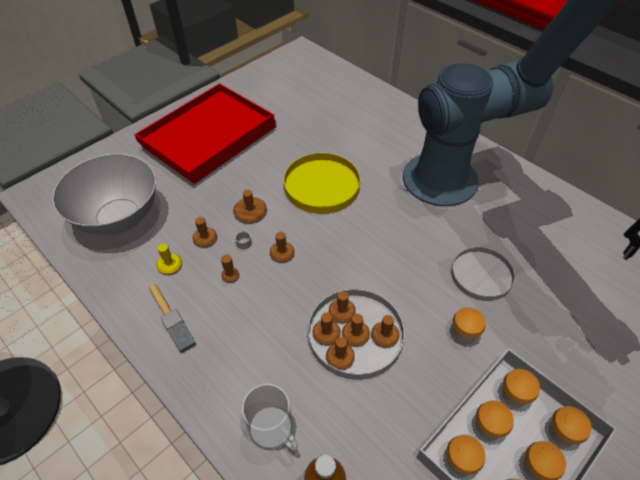

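View pics/top0.png

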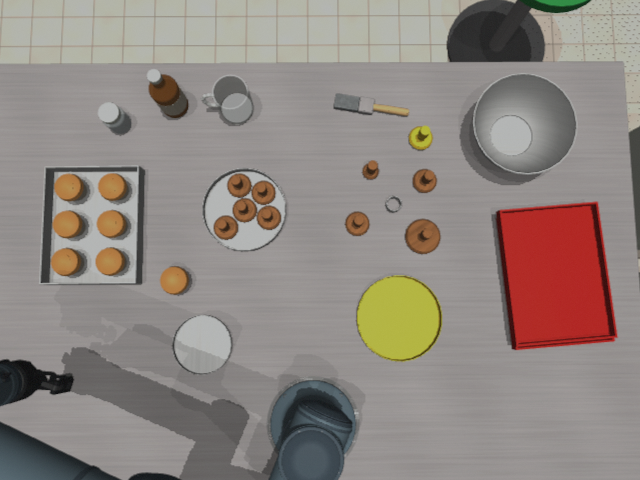

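The top view shows the tin at about (245,210). The loose stamps of the right size are at about (357,224) and (425,181). The press is at (423,236), the tamper at (371,170) and the yellow stamp at (421,138). I'll zoom in before measuring.

```bash
cat > h.py <<'E'
import numpy as np,cv2
def ray(c,uv,z):
    K,V=c["mtx"],c["view"];R,t=V[:3,:3],V[:3,3]
    d=R.T@np.linalg.solve(K,[uv[0],uv[1],1.]);o=-R.T@t
    return o+d*(z-o[2])/d[2]
def proj(c,p):
    q=c["view"][:3,:3]@np.asarray(p)+c["view"][:3,3];u=c["mtx"]@q;return u[:2]/u[2]
E
python3 - <<'E'
from h import *
im=cv2.imread("pics/top0.png")
a=cv2.resize(im[160:260,195:295],(600,600),interpolation=cv2.INTER_CUBIC)
cv2.imwrite("pics/t_tin.png",a)
a=cv2.resize(im[150:250,340:450],(792,720),interpolation=cv2.INTER_CUBIC)[:600]
cv2.imwrite("pics/t_st.png",a)
im=cv2.imread("pics/scene0.png")
cv2.imwrite("pics/s_tin.png",cv2.resize(im[280:385,300:415],(690,600*630//630-0)[:2] if 0 else (690,600),interpolation=cv2.INTER_CUBIC))
E
```

```text
(no output)
```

View pics/t_tin.png

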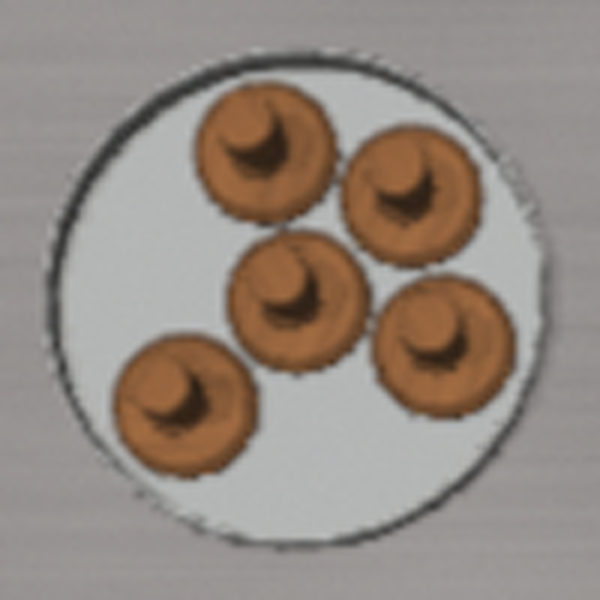

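View pics/t_st.png

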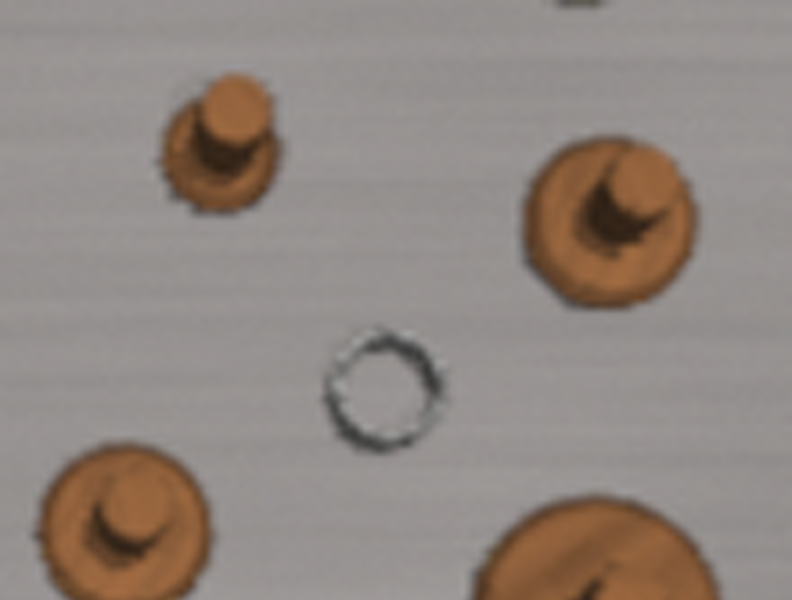

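```bash
cat > m.py <<'E'
from h import *
from scipy.optimize import least_squares
def discs(c,x0,y0,x1,y1,s=6,r=(60,80)):
    im=np.ascontiguousarray(c["pixels"][y0:y1,x0:x1])
    a=cv2.resize(im,None,fx=s,fy=s,interpolation=cv2.INTER_CUBIC)
    hsv=cv2.cvtColor(a,cv2.COLOR_RGB2HSV)
    m=((hsv[...,1]>110)&((hsv[...,0]<16))).astype(np.uint8)*255
    m=cv2.morphologyEx(m,cv2.MORPH_CLOSE,np.ones((5,5)))
    # fill holes
    cs,_=cv2.findContours(m,cv2.RETR_EXTERNAL,cv2.CHAIN_APPROX_NONE)
    f=np.zeros_like(m);cv2.drawContours(f,cs,-1,255,-1)
    return a,f,cs
E
python3 - <<'E'
from m import *
c=dict(np.load("top0.npz"))
for box in [(195,160,295,260),(340,150,450,260)]:
    a,f,cs=discs(c,*box)
    print(box)
    for k in cs:
        if cv2.contourArea(k)<3000: continue
        (x,y),(w,h),t=cv2.fitEllipse(k)
        print(cv2.contourArea(k),round(x,1),round(y,1),round(w,1),round(h,1))
    cv2.imwrite(f"pics/mask{box[0]}.png",f)
E
```

```text
(195, 160, 295, 260)
14883.5 185.5 406.3 136.6 138.9
14756.0 443.4 347.0 136.6 137.6
14778.0 298.1 301.8 136.4 138.0
14532.5 411.0 197.2 135.3 136.8
14547.5 265.9 153.3 135.6 136.7
(340, 150, 450, 260)
32455.5 496.7 519.4 201.9 204.8
14970.0 104.1 443.2 137.7 138.4
14720.5 507.9 185.8 135.8 138.1
7391.5 185.2 122.2 87.6 109.6
```

```bash
python3 - <<'E'
from m import *
c=dict(np.load("top0.npz"))
def conv(x,y,b): return np.array([(x+.5)/6-.5+b[0],(y+.5)/6-.5+b[1]])
P=[]
for b,z in [((195,160,295,260),.017),((340,150,450,260),.014)]:
    a,f,cs=discs(c,*b)
    for k in cs:
        if cv2.contourArea(k)<3000: continue
        if abs(cv2.contourArea(k)-14800)>400: 
            (x,y),_,_=cv2.fitEllipse(k);print('other',ray(c,conv(x,y,b),z).round(4));continue
        (x,y),(w,h),t=cv2.fitEllipse(k)
        p=ray(c,conv(x,y,b),z);print(b[0],p.round(4),'diam', (ray(c,conv(x,y+w/2,b),z)-ray(c,conv(x,y-w/2,b),z)).round(4)[0])
        if b[0]==195:P.append(p[:2])
P=np.array(P) # order: SW, E, centre, NE, N
# fit lattice
def model(v): return np.array([v[:2]]+[v[:2]+.0665*np.array([np.cos(v[2]+i*np.pi/3),np.sin(v[2]+i*np.pi/3)]) for i in range(6)])
c0=P[2]
a0=np.arctan2(*(P[4]-c0)[::-1])
def res(v):
    M=model(v);return np.concatenate([P[i]-M[np.argmin(np.linalg.norm(M-P[i],axis=1))] for i in range(5)])
s=least_squares(res,[*c0,a0]);print(s.x,res(s.x).round(4))
M=model(s.x);print(M.round(4))
for m in M: print(m.round(4), np.linalg.norm(P-m,axis=1).min().round(4), proj(c,[*m,.003]).round(1))
# rim
im=c["pixels"].astype(int);b=(195,160,295,260)
a=cv2.resize(c["pixels"][160:260,195:295],None,fx=6,fy=6,interpolation=cv2.INTER_CUBIC)
th=[]
cc=np.array([298,298])
# reproject candidate rim circles
for z,r in[(.03,.108),(.03,.106),(0,.108)]:
  for t in np.linspace(0,2*np.pi,120):
    u=proj(c,[s.x[0]+r*np.cos(t),s.x[1]+r*np.sin(t),z]);q=((u-[195,160]+.5)*6).astype(int)
    cv2.circle(a,tuple(int(i) for i in q),1,[(255,0,0),(0,0,255),(0,255,0)][[.03,.03,0].index(z) if z else 2],-1)
for m in M:
    u=proj(c,[*m,.003]);q=((u-[195,160]+.5)*6).astype(int);cv2.circle(a,tuple(int(i) for i in q),4,(255,0,255),-1)
cv2.imwrite("pics/rim.png",a[:,:,::-1])
# scene triangulation check
sc=dict(np.load("scene0.npz"));im=sc["pixels"].copy()
for m in M: 
    u=proj(sc,[*m,.003]);cv2.circle(im,tuple(int(i) for i in u.round()),2,(255,0,255),-1)
for i,m in enumerate(P):
    u=proj(sc,[*m,.078]);cv2.circle(im,tuple(int(i) for i in u.round()),1,(0,255,0),-1)
cv2.imwrite("pics/s2.png",cv2.resize(im[280:385,300:415],(690,600))[:,:,::-1])
E
```

```text
195 [0.4949 0.2217 0.017 ] diam -0.0593
195 [0.5201 0.1108 0.017 ] diam -0.0596
195 [0.5402 0.1737 0.017 ] diam -0.0597
195 [0.5859 0.1252 0.017 ] diam -0.0597
195 [0.6056 0.1883 0.017 ] diam -0.0599
other [ 0.4694 -0.2873  0.014 ]
340 [ 0.5035 -0.1183  0.014 ] diam -0.0601
340 [ 0.6159 -0.2962  0.014 ] diam -0.0604
other [ 0.645  -0.1557  0.014 ]
[0.54031312 0.17367265 0.22446961] [-0.0002 -0.0008 -0.0006  0.0007 -0.0001 -0.      0.0004  0.0002  0.0005
 -0.0002]
[[0.5403 0.1737]
 [0.6051 0.1885]
 [0.5599 0.2372]
 [0.4951 0.2224]
 [0.4755 0.1589]
 [0.5207 0.1101]
 [0.5855 0.1249]]
[0.5403 0.1737] 0.0001 [245.  210.7]
[0.6051 0.1885] 0.0005 [239.6 186.4]
[0.5599 0.2372] 0.0665 [220.8 203.5]
[0.4951 0.2224] 0.0008 [226.1 228. ]
[0.4755 0.1589] 0.0656 [250.4 235.3]
[0.5207 0.1101] 0.0009 [269.2 218. ]
[0.5855 0.1249] 0.0004 [263.7 193.6]
```

View pics/rim.png

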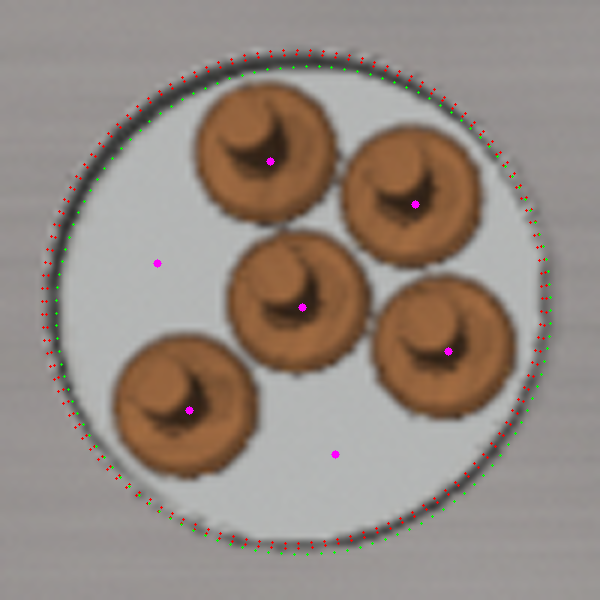

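View pics/s2.png

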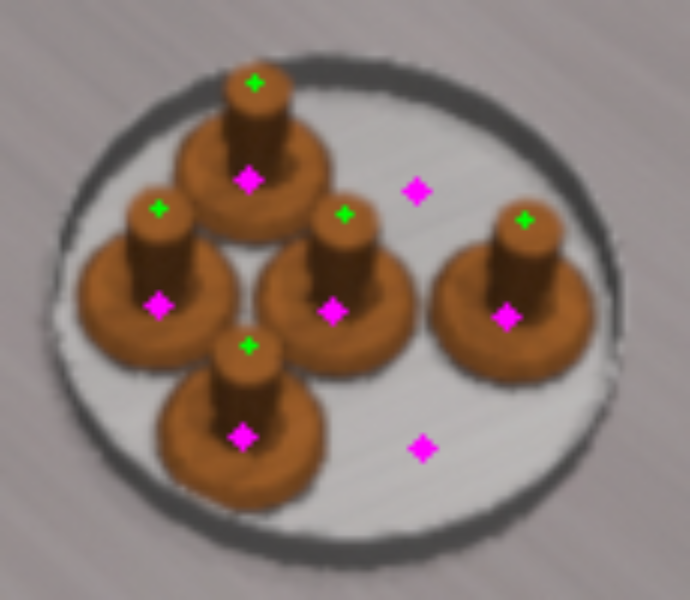

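Tin centre is about (0.540, 0.174), and the top and scene views agree on it. The empty places are gap_1 (0.560, 0.237) and gap_2 (0.4755, 0.159). The stamps are at (0.5035, -0.118) and (0.616, -0.296). A jaw yaw of 103° passes between the neighbouring handles at both gaps. I'll turn to that yaw first.

```bash
cat >> h.py <<'E'
from scipy.spatial.transform import Rotation as Rn
def totool(o,target):
    q=o["orientation"];R=Rn.from_quat([q[1],q[2],q[3],q[0]]).as_matrix()
    return (R.T@(np.asarray(target)-o["ee_pos"])*1000), R
E
python3 - <<'E'
from h import *
# plan with ideal yaw 103deg
y=np.deg2rad(103);Y=np.array([np.cos(y),np.sin(y),0]);X=np.array([-np.sin(y),np.cos(y),0]);R=np.c_[X,Y,[0,0,-1]]
for a,b in [((.1596,.5517,.2494),(.45,.35,.25)),((.45,.35,.25),(.5035,-.1183,.2))]:
    print((R.T@(np.subtract(b,a))*1000).round(1))
E
```

```text
[-237.6 -261.9   -0.6]
[  53.2 -468.3   50. ]
```

Emit:
step_arm:
  steps:
    - {"offset": [0, 0, 0], "rotation": [0, 0, -9.7], "jaw": -0.4}
    - {"offset": [0, 0, 0], "rotation": [0, 0, -9.7], "jaw": -0.4}
    - {"offset": [0, 0, 0], "rotation": [0, 0, -9.7], "jaw": -0.4}
    - {"offset": [0, 0, 0], "rotation": [0, 0, 0], "jaw": -0.4}

```text
clock: 0.6
ee_pos: [0.1598, 0.5521, 0.2498]
orientation: [-0.0, -0.112, 0.994, -0.0]
force: [0.3, -0.1, -0.6]
finger_gap: 0.698
```

Emit:
step_arm:
  steps:
    - {"offset": [-34, -37.4, 0], "rotation": [0, 0, 0], "jaw": -0.4}
    - {"offset": [-34, -37.4, 0], "rotation": [0, 0, 0], "jaw": -0.4}
    - {"offset": [-34, -37.4, 0], "rotation": [0, 0, 0], "jaw": -0.4}
    - {"offset": [-34, -37.4, 0], "rotation": [0, 0, 0], "jaw": -0.4}
    - {"offset": [-34, -37.4, 0], "rotation": [0, 0, 0], "jaw": -0.4}
    - {"offset": [-34, -37.4, 0], "rotation": [0, 0, 0], "jaw": -0.4}
    - {"offset": [-34, -37.4, 0], "rotation": [0, 0, 0], "jaw": -0.4}
    - {"offset": [4.4, -39, 4], "rotation": [0, 0, 0], "jaw": -0.4}
    - {"offset": [4.4, -39, 4], "rotation": [0, 0, 0], "jaw": -0.4}
    - {"offset": [4.4, -39, 4], "rotation": [0, 0, 0], "jaw": -0.4}
    - {"offset": [4.4, -39, 4], "rotation": [0, 0, 0], "jaw": -0.4}
    - {"offset": [4.4, -39, 4], "rotation": [0, 0, 0], "jaw": -0.4}
    - {"offset": [4.4, -39, 4], "rotation": [0, 0, 0], "jaw": -0.4}
    - {"offset": [4.4, -39, 4], "rotation": [0, 0, 0], "jaw": -0.4}
    - {"offset": [4.4, -39, 4], "rotation": [0, 0, 0], "jaw": -0.4}
    - {"offset": [4.4, -39, 4], "rotation": [0, 0, 0], "jaw": -0.4}
    - {"offset": [4.4, -39, 4], "rotation": [0, 0, 0], "jaw": -0.4}
    - {"offset": [4.4, -39, 4], "rotation": [0, 0, 0], "jaw": -0.4}
    - {"offset": [4.4, -39, 4], "rotation": [0, 0, 0], "jaw": -0.4}
    - {"offset": [0, 0, 0], "rotation": [0, 0, 0], "jaw": -0.4}

```text
clock: 3.1
ee_pos: [0.504, -0.1196, 0.2017]
orientation: [-0.0, -0.11, 0.994, -0.0]
force: [-0.1, 0.6, 1.2]
finger_gap: 0.699
```

```bash
python3 - <<'E'
from plant import *
from h import *
o=get_obs();d,R=totool(o,[.5035,-.1183,.056]);print(o["ee_pos"],d.round(1))
for n in ["wrist","scene"]:
    c=read_camera(n);im=c["pixels"][:,:,::-1].copy()
    for z in(0.016,.075):
        u=proj(c,[.5035,-.1183,z]);print(n,z,u.round(1));cv2.circle(im,tuple(int(i) for i in u.round()),2,(255,0,255) if z<.05 else (0,255,0),-1)
    cv2.imwrite(f"pics/{n}1.png",im)
E
```

```text
[ 0.50400312 -0.11959151  0.20171028] [1.000e-01 1.400e+00 1.457e+02]
wrist 0.016 [327.3 216.4]
wrist 0.075 [327.8 237.7]
scene 0.016 [281.3 249.4]
scene 0.075 [279.9 234.6]
```

View pics/wrist1.png

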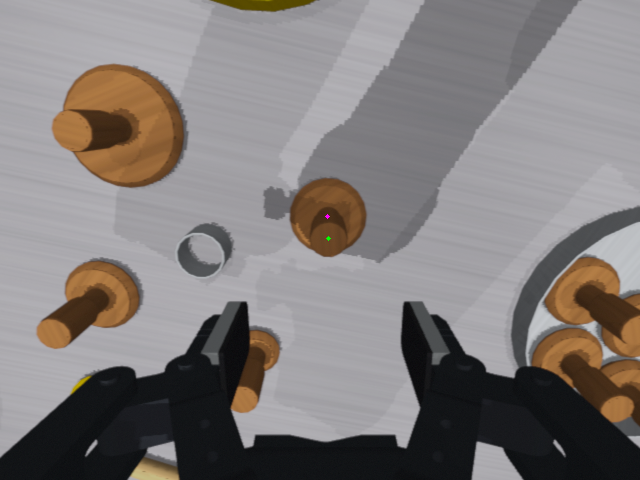

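View pics/scene1.png

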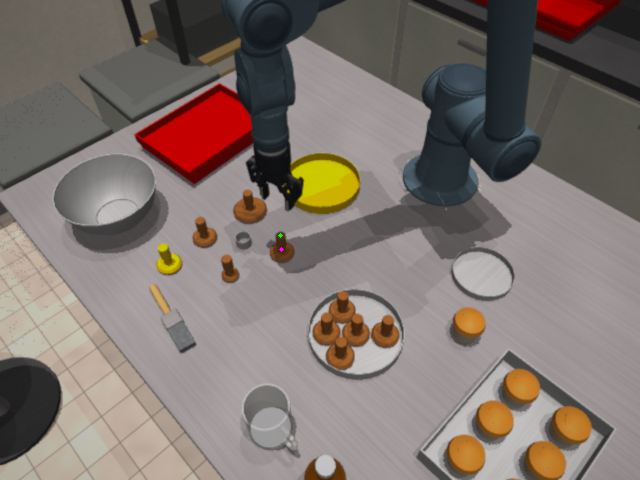

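The projected axis points land on the stamp in the wrist view (disc at (328,216), handle top at (328,238)) and in the scene view. I'll descend and grip.

Emit:
step_arm:
  steps:
    - {"offset": [0, 1.4, 25], "rotation": [0, 0, 0], "jaw": -0.4}
    - {"offset": [0, 0, 25], "rotation": [0, 0, 0], "jaw": -0.4}
    - {"offset": [0, 0, 25], "rotation": [0, 0, 0], "jaw": -0.4}
    - {"offset": [0, 0, 25], "rotation": [0, 0, 0], "jaw": -0.4}
    - {"offset": [0, 0, 20], "rotation": [0, 0, 0], "jaw": -0.4}
    - {"offset": [0, 0, 15], "rotation": [0, 0, 0], "jaw": -0.4}
    - {"offset": [0, 0, 9], "rotation": [0, 0, 0], "jaw": -0.4}
    - {"offset": [0, 0, 0], "rotation": [0, 0, 0], "jaw": -0.4}
    - {"offset": [0, 0, 0], "rotation": [0, 0, 0], "jaw": 1}
    - {"offset": [0, 0, 0], "rotation": [0, 0, 0], "jaw": 1}
    - {"offset": [0, 0, 0], "rotation": [0, 0, 0], "jaw": 1}
    - {"offset": [0, 0, 0], "rotation": [0, 0, 0], "jaw": 1}
    - {"offset": [0, 0, 0], "rotation": [0, 0, 0], "jaw": 1}
    - {"offset": [0, 0, 0], "rotation": [0, 0, 0], "jaw": 1}

```text
clock: 4.95
ee_pos: [0.5044, -0.1164, 0.059]
orientation: [0.001, -0.113, 0.994, -0.0]
force: [0.2, -1.4, 4.8]
finger_gap: 0.289
```

Emit:
step_arm:
  steps:
    - {"offset": [0, 0, -10], "rotation": [0, 0, 0], "jaw": 1}
    - {"offset": [0, 0, -25], "rotation": [0, 0, 0], "jaw": 1}
    - {"offset": [0, 0, -35], "rotation": [0, 0, 0], "jaw": 1}
    - {"offset": [0, 0, -35], "rotation": [0, 0, 0], "jaw": 1}
    - {"offset": [0, 0, -25], "rotation": [0, 0, 0], "jaw": 1}
    - {"offset": [0, 0, 0], "rotation": [0, 0, 0], "jaw": 1}
    - {"offset": [0, 0, 0], "rotation": [0, 0, 0], "jaw": 1}

```text
clock: 5.82
ee_pos: [0.5028, -0.1156, 0.187]
orientation: [-0.001, -0.113, 0.994, 0.001]
force: [0.4, -0.0, -1.3]
finger_gap: 0.292
```

```bash
python3 - <<'E'
from plant import *
from h import *
o=get_obs();print(o["ee_pos"],o["force"],o["finger_gap"],o["clock"])
for n in ["wrist"]:
    c=read_camera(n);im=c["pixels"][:,:,::-1].copy()
    cv2.imwrite(f"pics/{n}2.png",im)
for i in range(2):
    o=get_obs();print(o["ee_pos"],o["clock"]);d,R=totool(o,[.5605,.2387,.19]);print(d.round(1));read_camera("wrist")
print(R.round(3))
E
```

```text
[ 0.50279781 -0.11560671  0.18703038] [ 0.43049812 -0.00829131 -1.25377584] 0.2915586769745768 5.825
[ 0.50250878 -0.11551437  0.1866705 ] 5.875
[-135.9  332.2   -3.1]
[ 0.50245556 -0.11552712  0.18658669] 5.925
[-136.   332.2   -3.1]
[[-0.975 -0.224 -0.003]
 [-0.224  0.975  0.001]
 [ 0.003  0.002 -1.   ]]
```

View pics/wrist2.png

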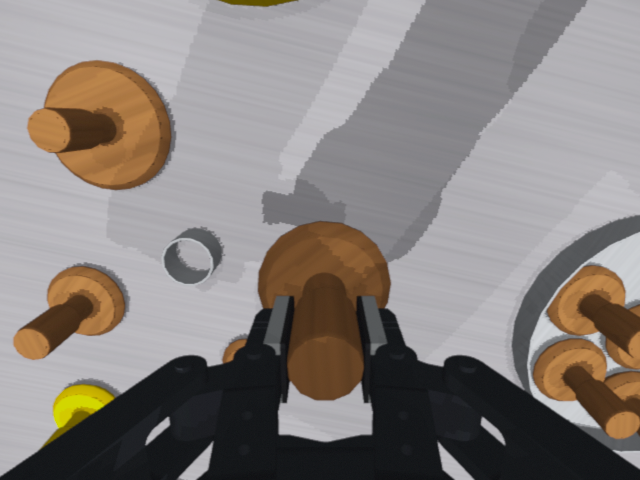

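The stamp is held upright; its disc is at (324,275) in the wrist image. Moving above gap_1 (with 1.5 mm outward bias).

Emit:
step_arm:
  steps:
    - {"offset": [-7, 16.6, -1], "rotation": [0, 0, 0], "jaw": 1}
    - {"offset": [-14, 34, -1], "rotation": [0, 0, 0], "jaw": 1}
    - {"offset": [-14, 34, -1], "rotation": [0, 0, 0], "jaw": 1}
    - {"offset": [-14, 34, 0], "rotation": [0, 0, 0], "jaw": 1}
    - {"offset": [-14, 34, 0], "rotation": [0, 0, 0], "jaw": 1}
    - {"offset": [-14, 34, 0], "rotation": [0, 0, 0], "jaw": 1}
    - {"offset": [-14, 34, 0], "rotation": [0, 0, 0], "jaw": 1}
    - {"offset": [-14, 34, 0], "rotation": [0, 0, 0], "jaw": 1}
    - {"offset": [-14, 34, 0], "rotation": [0, 0, 0], "jaw": 1}
    - {"offset": [-9, 25, 0], "rotation": [0, 0, 0], "jaw": 1}
    - {"offset": [-8, 18.6, 0], "rotation": [0, 0, 0], "jaw": 1}
    - {"offset": [0, 0, 0], "rotation": [0, 0, 0], "jaw": 1}
    - {"offset": [0, 0, 0], "rotation": [0, 0, 0], "jaw": 1}
    - {"offset": [0, 0, 0], "rotation": [0, 0, 0], "jaw": 1}

```text
clock: 7.72
ee_pos: [0.5617, 0.2374, 0.1913]
orientation: [-0.0, -0.112, 0.994, -0.0]
force: [0.4, 0.7, -0.8]
finger_gap: 0.288
```

```bash
python3 - <<'E'
from plant import *
from h import *
o=get_obs();print(o["ee_pos"],o["force"],o["finger_gap"],o["clock"])
for n in ["wrist","top","scene"]:
    c=read_camera(n);np.savez(f"{n}3.npz",**c);im=c["pixels"][:,:,::-1].copy()
    if n!="wrist": im=cv2.resize(im[150:270,180:310] if n=="top" else im[230:390,280:440],None,fx=4,fy=4,interpolation=cv2.INTER_CUBIC)[:600]
    cv2.imwrite(f"pics/{n}3.png",im)
E
```

```text
[0.56166575 0.23736227 0.19130566] [ 0.38109056  0.69998088 -0.75445309] 0.28842677320115556 7.725
```

View pics/wrist3.png

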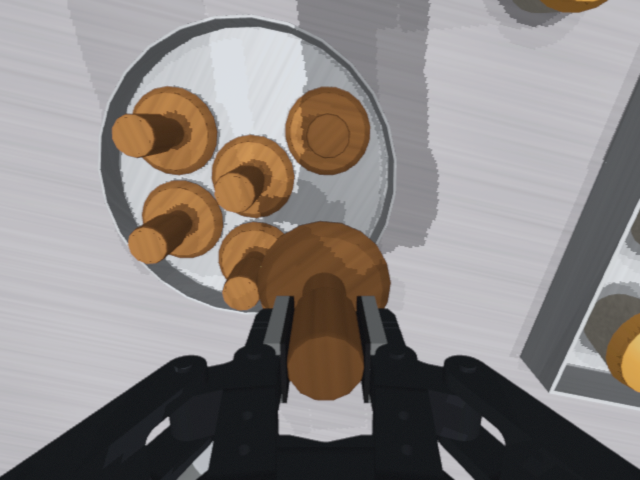

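View pics/top3.png

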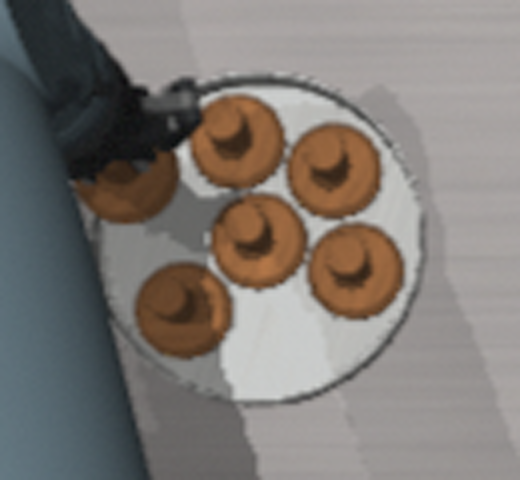

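View pics/scene3.png

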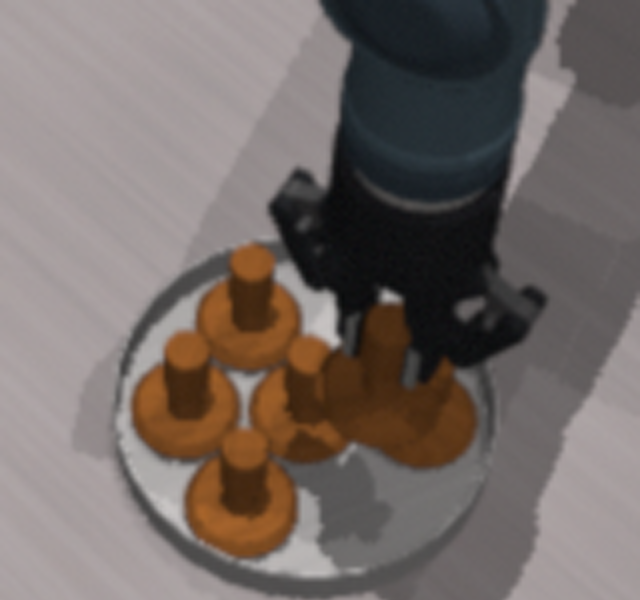

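```bash
python3 - <<'E'
from h import *
c=dict(np.load("wrist3.npz"))
hsv=cv2.cvtColor(c["pixels"],cv2.COLOR_RGB2HSV)
m=((hsv[...,1]>100)&(hsv[...,0]<18)).astype(np.uint8)*255
cs,_=cv2.findContours(m,cv2.RETR_EXTERNAL,cv2.CHAIN_APPROX_NONE)
k=max(cs,key=cv2.contourArea)[:,0,:].astype(float)
foot=.1915-.0575
# edge rows: right arc + top (x>290 to avoid neighbour overlap), y<300; outer silhouette only
# add left arc by gradient: neighbour brown boundary -> skip
P=np.array([p for p in k if p[1]<292 and p[0]>292 and p[0]<400])
for dz in (.006,.009,.012):
    W=np.array([ray(c,p,foot+dz)[:2] for p in P])
    f=lambda v:np.hypot(*(W-v[:2]).T)-.032
    s=least_squares(f,W.mean(0)) if 0 else __import__("scipy.optimize",fromlist=["x"]).least_squares(f,W.mean(0)-[.02,0],loss="soft_l1",f_scale=.0005)
    print(dz,len(P),s.x.round(4),np.abs(f(s.x)).mean().round(5))
print("cam",(-c["view"][:3,:3].T@c["view"][:3,3]).round(3))
# wrist view check of top-derived tin positions
for p in [(.5201,.1108),(.5402,.1737),(.4949,.2217),(.5859,.1252),(.6056,.1883)]:
    print(proj(c,[*p,.015]).round(1))
im=c["pixels"].copy()
for p in [(.5201,.1108),(.5402,.1737),(.4949,.2217),(.5859,.1252),(.6056,.1883)]:
  for z in(.017,.078):
    cv2.circle(im,tuple(int(i) for i in proj(c,[*p,z]).round()),2,(255,0,255) if z<.05 else (0,255,0),-1)
for t in np.linspace(0,6.28,90): cv2.circle(im,tuple(int(i) for i in proj(c,[s.x[0]+.032*np.cos(t),s.x[1]+.032*np.sin(t),foot+.012])),1,(0,255,255),-1)
cv2.imwrite("pics/w3b.png",im[:,:,::-1])
E
```

```text
0.006 130 [0.5114 0.2565] 0.00682
0.009 130 [0.5104 0.2561] 0.00667
0.012 130 [0.5094 0.2557] 0.00652
cam [0.487 0.22  0.315]
[170.3 128.6]
[250.3 174.6]
[325.2 128.8]
[179.6 217.7]
[254.6 257.6]
```

View pics/w3b.png

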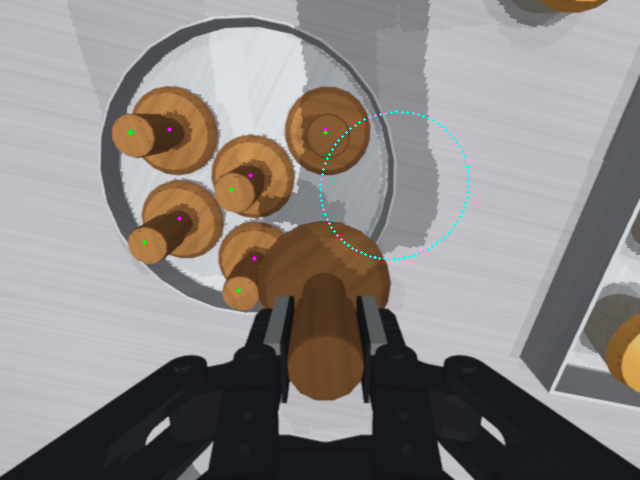

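```bash
cat > held.py <<'E'
from h import *
from scipy.optimize import least_squares
def held(c,tcpz,graspz,dz=.009,rows=(222,292),side=None):
    hsv=cv2.cvtColor(c["pixels"],cv2.COLOR_RGB2HSV)
    m=((hsv[...,1]>90)&(hsv[...,0]<20)).astype(np.uint8)
    P=[]
    for y in range(rows[0]+6,rows[1]):   # walk right/left from axis
        x=325
        while m[y,x]: x+=1
        P.append((x-.5,y))
        if side=="both":
            x=325
            while m[y,x]: x-=1
            P.append((x+.5,y))
    for x in range(305,346):
        y=260
        while m[y,x]: y-=1
        P.append((x,y+.5))
    P=np.array(P)
    foot=tcpz-graspz
    W=np.array([ray(c,p,foot+dz)[:2] for p in P])
    f=lambda v:np.hypot(*(W-v[:2]).T)-v[2]
    s=least_squares(f,[*W.mean(0),.03],loss="soft_l1",f_scale=.0005)
    return s.x,np.abs(f(s.x)).mean(),P
E
python3 - <<'E'
from held import *
c=dict(np.load("wrist3.npz"))
for dz in(.007,.012):
    x,e,P=held(c,.1915,.0575,dz,rows=(222,285));print(dz,x.round(4),e)
# tin discs in wrist
hsv=cv2.cvtColor(c["pixels"],cv2.COLOR_RGB2HSV)
m=((hsv[...,1]>90)&(hsv[...,0]<20)).astype(np.uint8)*255
im=c["pixels"].copy()
for p in P: cv2.circle(im,tuple(int(i) for i in p),1,(0,255,255),-1)
# one disc: isolated SW place, (328,130)
cs,_=cv2.findContours(m,cv2.RETR_EXTERNAL,cv2.CHAIN_APPROX_NONE)
for k in cs:
    if cv2.contourArea(k)>500:
        (x,y),wh,_=cv2.fitEllipse(k);print((round(x,1),round(y,1)),np.round(wh,1),ray(c,(x,y),.014).round(4))
cv2.imwrite("pics/w3c.png",im[:,:,::-1]);cv2.imwrite("pics/w3m.png",m)
E
```

```text
0.007 [0.5618 0.2363 0.0312] 0.0001454171638458682
0.012 [0.5596 0.2358 0.0303] 0.00014125764404379265
(625.1, 354.0) [35.  80.8] [0.6222 0.5222 0.014 ]
(308.9, 295.0) [146.7 192. ] [0.6287 0.2383 0.014 ]
(214.1, 199.4) [ 79.4 195. ] [0.5656 0.1494 0.014 ]
(327.3, 130.4) [83.1 86.8] [0.4957 0.2234 0.014 ]
(167.6, 130.8) [ 83.5 102. ] [0.5222 0.1087 0.014 ]
(571.2, 4.8) [11.8 69.8] [0.3793 0.3656 0.014 ]
```

View pics/w3c.png

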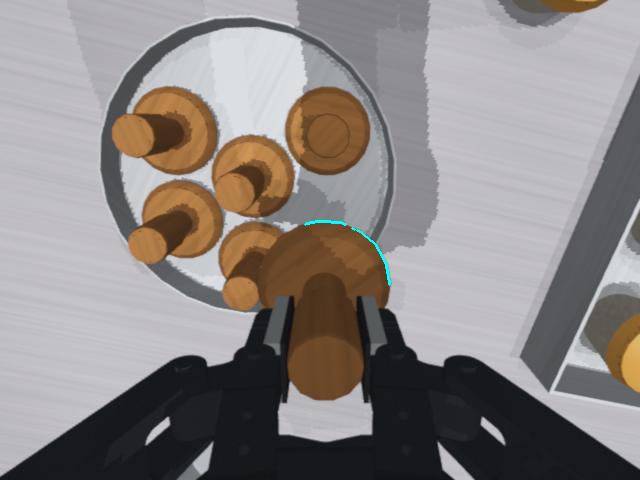

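```bash
python3 - <<'E'
from held import *
c=dict(np.load("scene3.npz"))
im=cv2.resize(c["pixels"][290:350,350:410],None,fx=10,fy=10,interpolation=cv2.INTER_CUBIC)
for p,col in [((.5617,.2374),(0,255,0)),((.562,.2363),(255,0,255)),((.5617,.234),(0,255,255))]:
    u=proj(c,[*p,.209]);print(u.round(1));cv2.circle(im,tuple(int(i) for i in ((u-[350,290]+.5)*10)),3,col,-1)
cv2.imwrite("pics/s3z.png",im[:,:,::-1])
E
```

```text
[377.6 309.9]
[377.  309.7]
[376.2 308.8]
```

View pics/s3z.png

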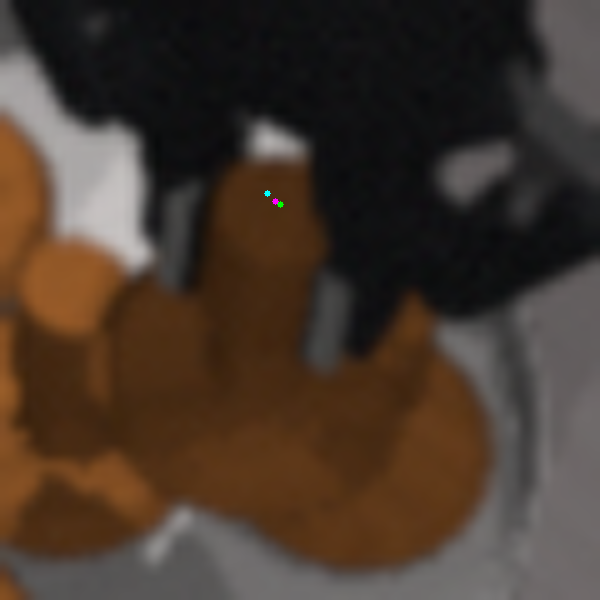

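Wrist and scene views both put the held stamp about 3.5 mm short in y. I'll correct that and come down to just above the rim.

Emit:
step_arm:
  steps:
    - {"offset": [0, 3.6, 10], "rotation": [0, 0, 0], "jaw": 1}
    - {"offset": [0, 0, 20], "rotation": [0, 0, 0], "jaw": 1}
    - {"offset": [0, 0, 20], "rotation": [0, 0, 0], "jaw": 1}
    - {"offset": [0, 0, 20], "rotation": [0, 0, 0], "jaw": 1}
    - {"offset": [0, 0, 20], "rotation": [0, 0, 0], "jaw": 1}
    - {"offset": [0, 0, 11], "rotation": [0, 0, 0], "jaw": 1}
    - {"offset": [0, 0, 0], "rotation": [0, 0, 0], "jaw": 1}
    - {"offset": [0, 0, 0], "rotation": [0, 0, 0], "jaw": 1}

```text
clock: 8.88
ee_pos: [0.5615, 0.2419, 0.091]
orientation: [0.001, -0.113, 0.994, 0.0]
force: [0.4, -0.7, -1.9]
finger_gap: 0.288
```

```bash
python3 - <<'E'
from plant import *
from held import *
o=get_obs();print(o["ee_pos"],o["force"],o["finger_gap"],o["clock"])
for n in ["wrist","top","scene"]:
    c=read_camera(n);np.savez(f"{n}4.npz",**c);im=c["pixels"][:,:,::-1].copy()
    if n!="wrist": im=cv2.resize(im[150:270,180:310] if n=="top" else im[270:390,290:430],None,fx=5,fy=5,interpolation=cv2.INTER_CUBIC)[:600]
    cv2.imwrite(f"pics/{n}4.png",im)
    if n=="wrist":print(held(c,o["ee_pos"][2],.0575,.005,rows=(222,285))[:2])
E
```

```text
[0.56148516 0.241943   0.09102002] [ 0.39403129 -0.66894955 -1.93789301] 0.28839485529496817 8.875
(array([0.5632776 , 0.2410224 , 0.03221827]), np.float64(0.00016532312507969727))
```

View pics/wrist4.png

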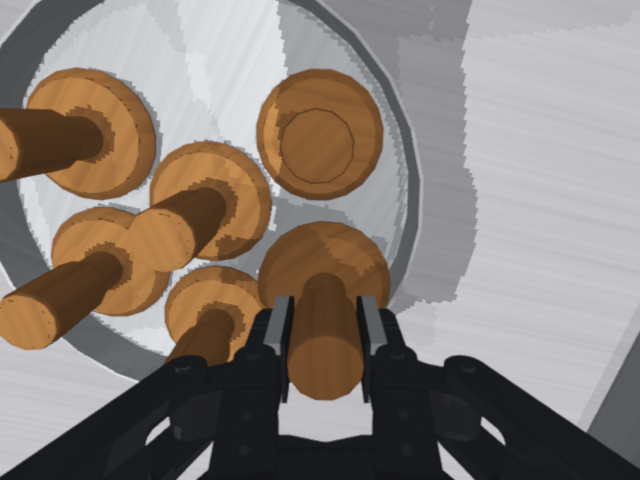

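View pics/scene4.png

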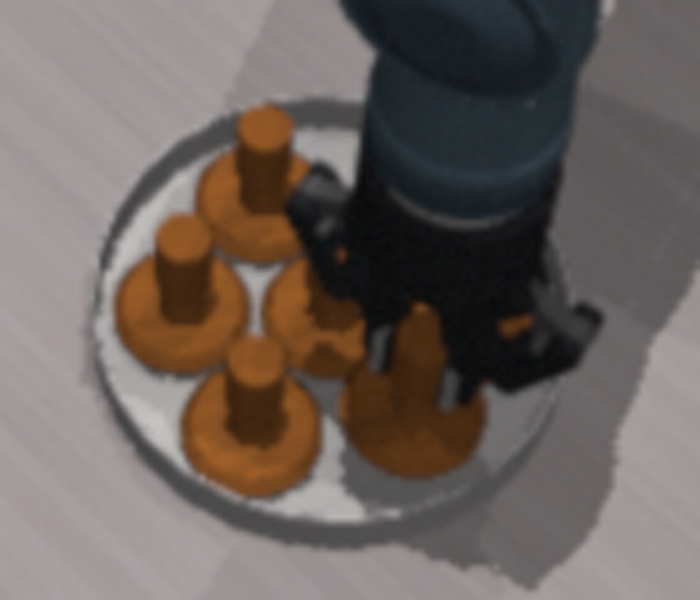

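View pics/top4.png

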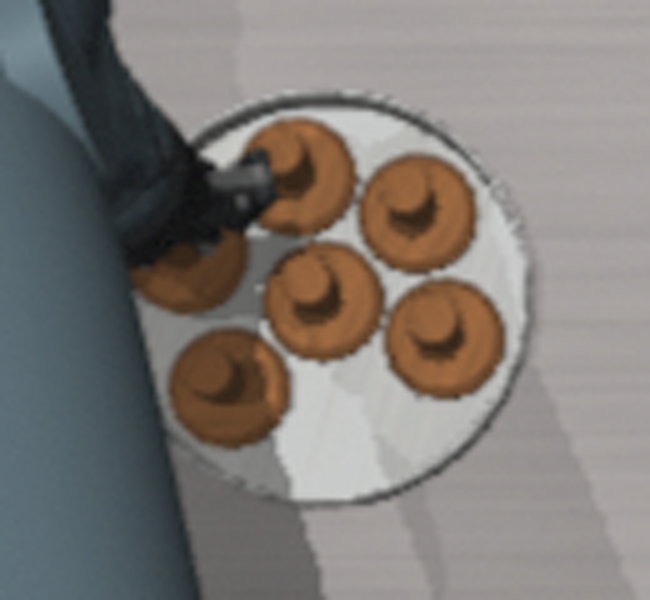

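```bash
python3 - <<'E'
from held import *
c=dict(np.load("wrist4.npz"))
hsv=cv2.cvtColor(c["pixels"],cv2.COLOR_RGB2HSV)
m=((hsv[...,1]>90)&(hsv[...,0]<20)).astype(np.uint8)*255
cs,_=cv2.findContours(m,cv2.RETR_EXTERNAL,cv2.CHAIN_APPROX_NONE)
for k in cs:
    if cv2.contourArea(k)>500:
        (x,y),wh,_=cv2.fitEllipse(k);print((round(x,1),round(y,1)),np.round(wh,1),ray(c,(x,y),.010).round(4),ray(c,(x,y),.014).round(4))
# centre-stamp: sample arcs on left/top side; N-stamp too -> by circle fit of hand picked contour rows
def arc(cx,cy,angs,z):
    P=[]
    for a in np.deg2rad(angs):
        r=20.
        while m[int(round(cy+r*np.sin(a))),int(round(cx+r*np.cos(a)))]: r+=.25
        P.append(ray(c,(cx+r*np.cos(a),cy+r*np.sin(a)),z)[:2])
    W=np.array(P);f=lambda v:np.hypot(*(W-v[:2]).T)-v[2]
    s=least_squares(f,[*W.mean(0),.032],loss="soft_l1",f_scale=.0005);return s.x.round(4),np.abs(f(s.x)).mean().round(5)
for z in(.01,.014):
    print('centre',arc(212,200,range(200,380,5),z)); print('SW',arc(320,133,range(0,360,5),z)); print('N',arc(215,315,range(190,330,5),z))
# scene: held
s=dict(np.load("scene4.npz"))
for y in(.239,.241,.243): print(proj(s,[.5625,y,.1095]).round(1),proj(s,[.5625,y,.0425]).round(1))
im=cv2.resize(s["pixels"][310:370,350:400],None,fx=10,fy=10,interpolation=cv2.INTER_CUBIC)
cv2.imwrite("pics/s4z.png",im[:,:,::-1])
E
```

```text
(284.5, 311.6) [165.6 220.7] [0.5968 0.2255 0.01  ] [0.5946 0.2255 0.014 ]
(147.2, 240.2) [114.2 326.2] [0.5711 0.1441 0.01  ] [0.5694 0.1457 0.014 ]
(319.4, 134.1) [125.4 130.2] [0.4954 0.2233 0.01  ] [0.4953 0.2234 0.014 ]
(78.5, 135.7) [127.7 160.2] [0.5234 0.1054 0.01  ] [0.5227 0.1077 0.014 ]
centre (array([0.5429, 0.1749, 0.032 ]), np.float64(0.00021))
SW (array([0.497 , 0.2237, 0.0319]), np.float64(0.00015))
N (array([0.6093, 0.1904, 0.0327]), np.float64(0.00229))
centre (array([0.5418, 0.1759, 0.0314]), np.float64(0.00021))
SW (array([0.4968, 0.2237, 0.0313]), np.float64(0.00015))
N (array([0.6069, 0.1911, 0.0321]), np.float64(0.00225))
[373.5 335.9] [370.9 350.8]
[374.3 336.5] [371.6 351.4]
[375.  337.2] [372.3 352. ]
```

View pics/s4z.png

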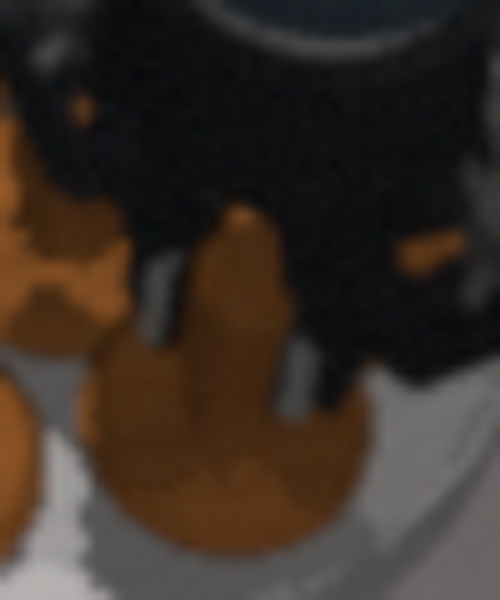

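In the wrist view the held stamp's centre is 68.4–69.2 mm from all three neighbours (nominal 66.5), about 2.3 mm outward. I'll trim 1 mm inward and lower.

Emit:
step_arm:
  steps:
    - {"offset": [0.5, -0.9, 8], "rotation": [0, 0, 0], "jaw": 1}
    - {"offset": [0, 0, 8], "rotation": [0, 0, 0], "jaw": 1}
    - {"offset": [0, 0, 6], "rotation": [0, 0, 0], "jaw": 1}
    - {"offset": [0, 0, 3], "rotation": [0, 0, 0], "jaw": 1}
    - {"offset": [0, 0, 0], "rotation": [0, 0, 0], "jaw": 1}
    - {"offset": [0, 0, 0], "rotation": [0, 0, 0], "jaw": 1}

```text
clock: 9.78
ee_pos: [0.5609, 0.2409, 0.0655]
orientation: [0.0, -0.113, 0.994, 0.0]
force: [1.0, -0.1, -1.2]
finger_gap: 0.294
```

Emit:
step_arm:
  steps:
    - {"offset": [0, 0, 1.5], "rotation": [0, 0, 0], "jaw": 1}
    - {"offset": [0, 0, 0], "rotation": [0, 0, 0], "jaw": 1}

```text
clock: 10.02
ee_pos: [0.5607, 0.2408, 0.0638]
orientation: [0.0, -0.113, 0.994, 0.0]
force: [0.0, 0.4, -0.9]
finger_gap: 0.29
```

Emit:
step_arm:
  steps:
    - {"offset": [0, 0, 1.5], "rotation": [0, 0, 0], "jaw": 1}
    - {"offset": [0, 0, 0], "rotation": [0, 0, 0], "jaw": 1}

```text
clock: 10.28
ee_pos: [0.5606, 0.2407, 0.0622]
orientation: [-0.0, -0.113, 0.994, 0.0]
force: [-0.5, 0.2, -0.6]
finger_gap: 0.291
```

Emit:
step_arm:
  steps:
    - {"offset": [0, 0, 1], "rotation": [0, 0, 0], "jaw": 1}
    - {"offset": [0, 0, 0], "rotation": [0, 0, 0], "jaw": 1}

```text
clock: 10.52
ee_pos: [0.5608, 0.2408, 0.062]
orientation: [0.0, -0.113, 0.994, 0.0]
force: [-2.3, -0.2, 3.7]
finger_gap: 0.291
```

Emit:
step_arm:
  steps:
    - {"offset": [0, 0, 1], "rotation": [0, 0, 0], "jaw": 1}
    - {"offset": [0, 0, 0], "rotation": [0, 0, 0], "jaw": 1}

```text
clock: 10.78
ee_pos: [0.5609, 0.2407, 0.062]
orientation: [0.001, -0.113, 0.994, 0.0]
force: [-3.7, -1.4, 11.5]
finger_gap: 0.289
```

Contact shows as a steady 11 N at TCP z of 0.062. I'll ease off, release gently, and rise.

Emit:
step_arm:
  steps:
    - {"offset": [0, 0, -1], "rotation": [0, 0, 0], "jaw": 1}
    - {"offset": [0, 0, 0], "rotation": [0, 0, 0], "jaw": 0.3}
    - {"offset": [0, 0, 0], "rotation": [0, 0, 0], "jaw": 0.1}
    - {"offset": [0, 0, 0], "rotation": [0, 0, 0], "jaw": -0.05}
    - {"offset": [0, 0, 0], "rotation": [0, 0, 0], "jaw": -0.1}
    - {"offset": [0, 0, 0], "rotation": [0, 0, 0], "jaw": -0.1}
    - {"offset": [0, 0, -8], "rotation": [0, 0, 0], "jaw": -0.1}
    - {"offset": [0, 0, -15], "rotation": [0, 0, 0], "jaw": -0.1}
    - {"offset": [0, 0, -25], "rotation": [0, 0, 0], "jaw": -0.1}
    - {"offset": [0, 0, -30], "rotation": [0, 0, 0], "jaw": -0.1}
    - {"offset": [0, 0, -40], "rotation": [0, 0, 0], "jaw": -0.4}
    - {"offset": [0, 0, -20], "rotation": [0, 0, 0], "jaw": -0.4}
    - {"offset": [0, 0, 0], "rotation": [0, 0, 0], "jaw": -0.4}

```text
clock: 12.4
ee_pos: [0.5623, 0.2413, 0.2025]
orientation: [0.003, -0.113, 0.994, 0.001]
force: [-0.2, -0.4, -0.7]
finger_gap: 0.699
```

```bash
python3 - <<'E'
from plant import *
from h import *
o=get_obs();print(o["ee_pos"],o["clock"]);d,R=totool(o,[.6159,-.2962,.2]);print(d.round(1))
for n in ["wrist","scene"]:
    c=read_camera(n);im=c["pixels"][:,:,::-1].copy();np.savez(f"{n}5.npz",**c)
    cv2.imwrite(f"pics/{n}5.png",im)
E
```

```text
[0.56233515 0.24127168 0.20253142] 12.4
[  68.3 -535.8    1.9]
```

View pics/wrist5.png

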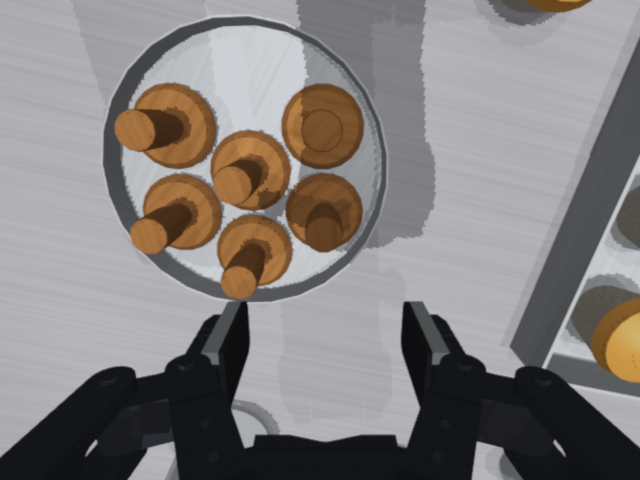

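The first stamp stands flat in its place, with its disc at (324,209), clear of its neighbours. On to the second stamp.

Emit:
step_arm:
  steps:
    - {"offset": [4, -25, 0], "rotation": [0, 0, 0], "jaw": -0.4}
    - {"offset": [5, -39.3, 0], "rotation": [0, 0, 0], "jaw": -0.4}
    - {"offset": [5, -39.3, 0], "rotation": [0, 0, 0], "jaw": -0.4}
    - {"offset": [5, -39.3, 0], "rotation": [0, 0, 0], "jaw": -0.4}
    - {"offset": [5, -39.3, 0], "rotation": [0, 0, 0], "jaw": -0.4}
    - {"offset": [5, -39.3, 0], "rotation": [0, 0, 0], "jaw": -0.4}
    - {"offset": [5, -39.3, 0], "rotation": [0, 0, 0], "jaw": -0.4}
    - {"offset": [5, -39.3, 0], "rotation": [0, 0, 0], "jaw": -0.4}
    - {"offset": [5, -39.3, 0], "rotation": [0, 0, 0], "jaw": -0.4}
    - {"offset": [5, -39.3, 0], "rotation": [0, 0, 0], "jaw": -0.4}
    - {"offset": [5, -39.3, 0], "rotation": [0, 0, 0], "jaw": -0.4}
    - {"offset": [5, -39.3, 0], "rotation": [0, 0, 0], "jaw": -0.4}
    - {"offset": [5, -39.3, 0], "rotation": [0, 0, 0], "jaw": -0.4}
    - {"offset": [4.3, -39.2, 0], "rotation": [0, 0, 0], "jaw": -0.4}
    - {"offset": [0, 0, 0], "rotation": [0, 0, 0], "jaw": -0.4}
    - {"offset": [0, 0, 0], "rotation": [0, 0, 0], "jaw": -0.4}
    - {"offset": [0, 0, 0], "rotation": [0, 0, 0], "jaw": -0.4}

```text
clock: 14.62
ee_pos: [0.614, -0.2953, 0.1988]
orientation: [-0.0, -0.113, 0.994, 0.001]
force: [0.1, 0.2, -0.1]
finger_gap: 0.701
```

```bash
python3 - <<'E'
from plant import *
from h import *
o=get_obs();d,R=totool(o,[.6159,-.2962,.058]);print(o["ee_pos"],d.round(1))
for n in ["wrist"]:
    c=read_camera(n);im=c["pixels"][:,:,::-1].copy()
    for z in(0.012,.075):
        u=proj(c,[.6159,-.2962,z]);print(n,z,u.round(1));cv2.circle(im,tuple(int(i) for i in u.round()),2,(255,0,255) if z<.05 else (0,255,0),-1)
    cv2.imwrite(f"pics/{n}6.png",im)
c=dict(np.load("wrist5.npz"))
hsv=cv2.cvtColor(c["pixels"],cv2.COLOR_RGB2HSV)
print('placed',ray(c,(324,209),.013).round(4),'SW',ray(c,(323,124.5),.013).round(4),'ctr',ray(c,(251,169),.013).round(4))
E
```

```text
[ 0.61396997 -0.29531457  0.1988119 ] [ -1.8  -1.5 140.8]
wrist 0.012 [323.7 218.3]
wrist 0.075 [323.6 241.8]
placed [0.5585 0.2392 0.013 ] SW [0.4944 0.2237 0.013 ] ctr [0.5399 0.1758 0.013 ]
```

View pics/wrist6.png

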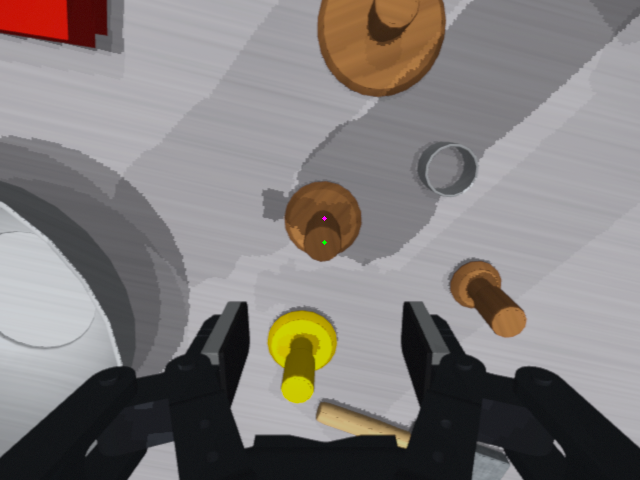

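The projected axis lands on the second stamp (disc (323,217), handle top (323,242)). The yellow one is well clear. Descend and grip.

Emit:
step_arm:
  steps:
    - {"offset": [-1.8, -1.5, 25], "rotation": [0, 0, 0], "jaw": -0.4}
    - {"offset": [0, 0, 25], "rotation": [0, 0, 0], "jaw": -0.4}
    - {"offset": [0, 0, 25], "rotation": [0, 0, 0], "jaw": -0.4}
    - {"offset": [0, 0, 25], "rotation": [0, 0, 0], "jaw": -0.4}
    - {"offset": [0, 0, 20], "rotation": [0, 0, 0], "jaw": -0.4}
    - {"offset": [0, 0, 13], "rotation": [0, 0, 0], "jaw": -0.4}
    - {"offset": [0, 0, 7], "rotation": [0, 0, 0], "jaw": -0.4}
    - {"offset": [0, 0, 0], "rotation": [0, 0, 0], "jaw": -0.4}
    - {"offset": [0, 0, 0], "rotation": [0, 0, 0], "jaw": 1}
    - {"offset": [0, 0, 0], "rotation": [0, 0, 0], "jaw": 1}
    - {"offset": [0, 0, 0], "rotation": [0, 0, 0], "jaw": 1}
    - {"offset": [0, 0, 0], "rotation": [0, 0, 0], "jaw": 1}
    - {"offset": [0, 0, 0], "rotation": [0, 0, 0], "jaw": 1}
    - {"offset": [0, 0, 0], "rotation": [0, 0, 0], "jaw": 1}

```text
clock: 16.42
ee_pos: [0.6168, -0.298, 0.0601]
orientation: [0.001, -0.113, 0.994, -0.0]
force: [-0.2, -0.3, 5.9]
finger_gap: 0.286
```

Emit:
step_arm:
  steps:
    - {"offset": [0, 0, -10], "rotation": [0, 0, 0], "jaw": 1}
    - {"offset": [0, 0, -25], "rotation": [0, 0, 0], "jaw": 1}
    - {"offset": [0, 0, -35], "rotation": [0, 0, 0], "jaw": 1}
    - {"offset": [0, 0, -35], "rotation": [0, 0, 0], "jaw": 1}
    - {"offset": [0, 0, -25], "rotation": [0, 0, 0], "jaw": 1}
    - {"offset": [0, 0, 0], "rotation": [0, 0, 0], "jaw": 1}
    - {"offset": [0, 0, 0], "rotation": [0, 0, 0], "jaw": 1}

```text
clock: 17.3
ee_pos: [0.6156, -0.2975, 0.1877]
orientation: [-0.001, -0.113, 0.994, 0.001]
force: [-0.1, 0.3, -2.6]
finger_gap: 0.289
```

```bash
python3 - <<'E'
from plant import *
from h import *
o=get_obs();d,R=totool(o,[.474,.1585,.192]);print(o["ee_pos"],o["finger_gap"],d.round(1))
E
```

```text
[ 0.61559856 -0.29746761  0.18768796] 0.2886765827392417 [ 35.8 476.1  -3.5]
```

Emit:
step_arm:
  steps:
    - {"offset": [1, 16, -2], "rotation": [0, 0, 0], "jaw": 1}
    - {"offset": [2.7, 36, -2], "rotation": [0, 0, 0], "jaw": 1}
    - {"offset": [2.7, 36, 0], "rotation": [0, 0, 0], "jaw": 1}
    - {"offset": [2.7, 36, 0], "rotation": [0, 0, 0], "jaw": 1}
    - {"offset": [2.7, 36, 0], "rotation": [0, 0, 0], "jaw": 1}
    - {"offset": [2.7, 36, 0], "rotation": [0, 0, 0], "jaw": 1}
    - {"offset": [2.7, 36, 0], "rotation": [0, 0, 0], "jaw": 1}
    - {"offset": [2.7, 36, 0], "rotation": [0, 0, 0], "jaw": 1}
    - {"offset": [2.7, 36, 0], "rotation": [0, 0, 0], "jaw": 1}
    - {"offset": [2.7, 36, 0], "rotation": [0, 0, 0], "jaw": 1}
    - {"offset": [2.7, 36, 0], "rotation": [0, 0, 0], "jaw": 1}
    - {"offset": [2.7, 36, 0], "rotation": [0, 0, 0], "jaw": 1}
    - {"offset": [2.7, 36, 0], "rotation": [0, 0, 0], "jaw": 1}
    - {"offset": [2.4, 28, 0], "rotation": [0, 0, 0], "jaw": 1}
    - {"offset": [0, 0, 0], "rotation": [0, 0, 0], "jaw": 1}
    - {"offset": [0, 0, 0], "rotation": [0, 0, 0], "jaw": 1}
    - {"offset": [0, 0, 0], "rotation": [0, 0, 0], "jaw": 1}

```text
clock: 19.42
ee_pos: [0.4747, 0.1572, 0.1928]
orientation: [-0.0, -0.112, 0.994, -0.0]
force: [-0.3, -0.2, -1.2]
finger_gap: 0.286
```

```bash
python3 - <<'E'
from plant import *
from held import *
o=get_obs();print(o["ee_pos"],o["force"],o["finger_gap"],o["clock"])
for n in ["wrist","scene"]:
    c=read_camera(n);np.savez(f"{n}7.npz",**c);im=c["pixels"][:,:,::-1].copy()
    if n!="wrist": im=cv2.resize(im[250:390,290:430],None,fx=4,fy=4,interpolation=cv2.INTER_CUBIC)[:600]
    cv2.imwrite(f"pics/{n}7.png",im)
E
```

```text
[0.47470785 0.15724794 0.19280432] [-0.33839143 -0.22075017 -1.2054196 ] 0.2856700965034924 19.425
```

View pics/wrist7.png

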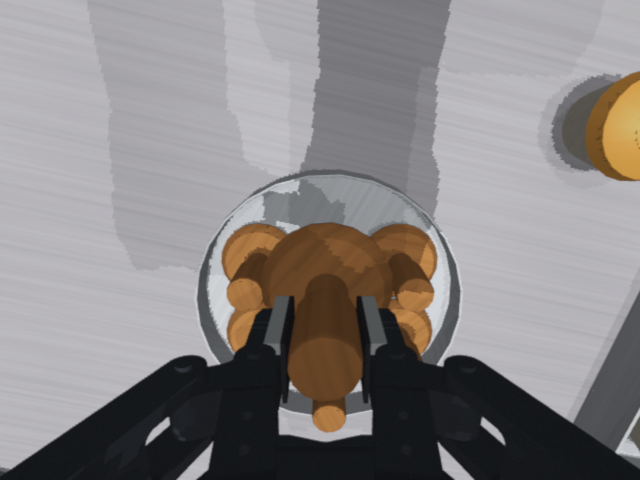

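View pics/scene7.png

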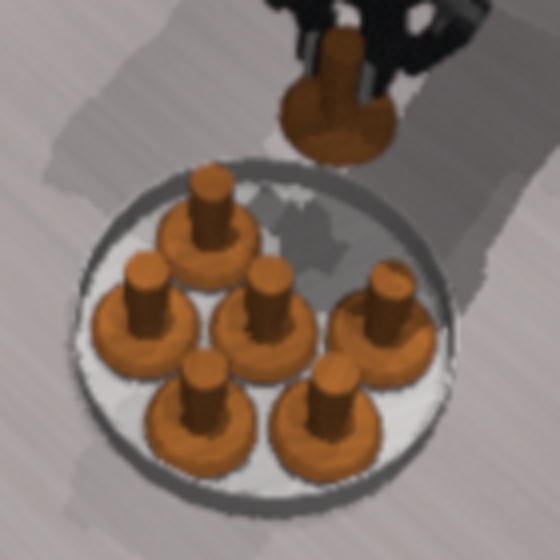

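Emit:
step_arm:
  steps:
    - {"offset": [0, 0, 15], "rotation": [0, 0, 0], "jaw": 1}
    - {"offset": [0, 0, 25], "rotation": [0, 0, 0], "jaw": 1}
    - {"offset": [0, 0, 25], "rotation": [0, 0, 0], "jaw": 1}
    - {"offset": [0, 0, 20], "rotation": [0, 0, 0], "jaw": 1}
    - {"offset": [0, 0, 15], "rotation": [0, 0, 0], "jaw": 1}
    - {"offset": [0, 0, 0], "rotation": [0, 0, 0], "jaw": 1}
    - {"offset": [0, 0, 0], "rotation": [0, 0, 0], "jaw": 1}

```text
clock: 20.4
ee_pos: [0.4752, 0.1582, 0.0938]
orientation: [0.0, -0.113, 0.994, 0.0]
force: [-0.2, -0.4, -1.2]
finger_gap: 0.289
```

```bash
python3 - <<'E'
from plant import *
from held import *
o=get_obs();print(o["ee_pos"],o["force"],o["finger_gap"],o["clock"])
for n in ["wrist","top","scene"]:
    c=read_camera(n);np.savez(f"{n}8.npz",**c);im=c["pixels"][:,:,::-1].copy()
    if n!="wrist": im=cv2.resize(im[150:270,180:310] if n=="top" else im[270:390,290:430],None,fx=5,fy=5,interpolation=cv2.INTER_CUBIC)[:600]
    cv2.imwrite(f"pics/{n}8.png",im)
E
```

```text
[0.47518911 0.15815243 0.09375861] [-0.19645403 -0.40605037 -1.24227588] 0.28872617883739365 20.4
```

View pics/wrist8.png

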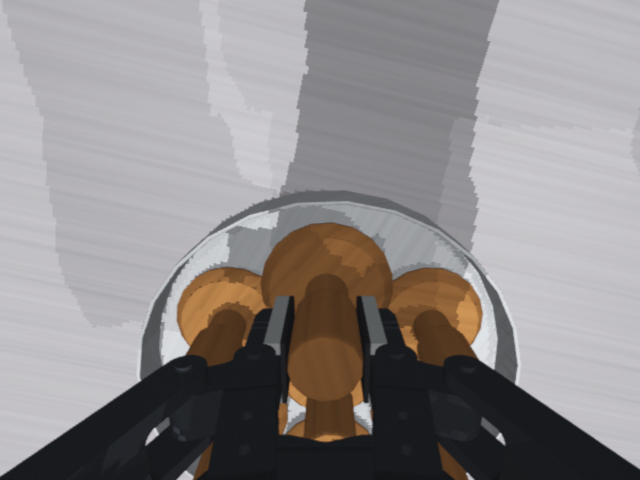

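View pics/scene8.png

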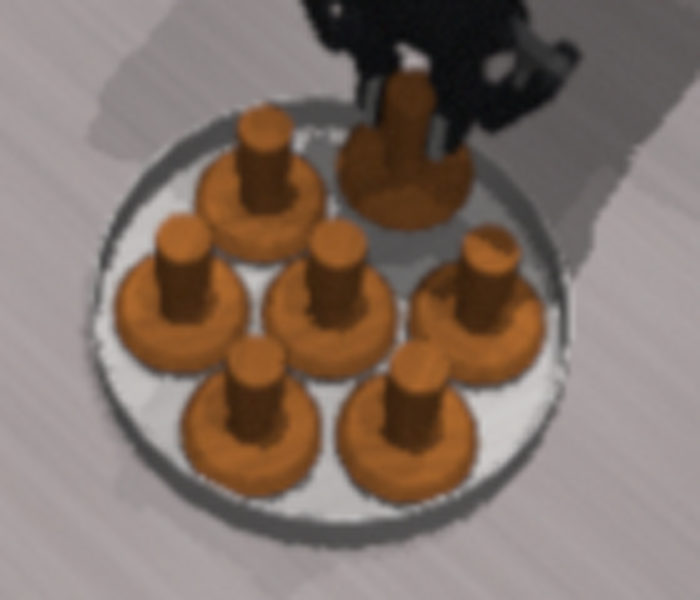

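View pics/top8.png

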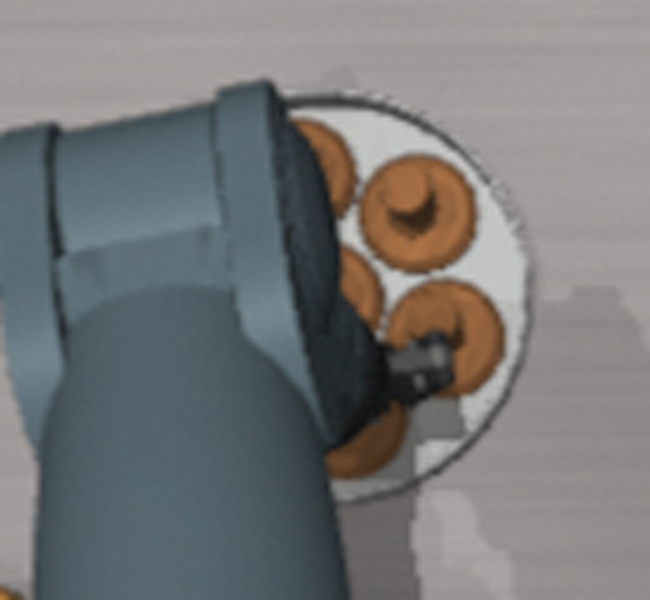

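```bash
python3 - <<'E'
from held import *
c=dict(np.load("wrist8.npz"))
hsv=cv2.cvtColor(c["pixels"],cv2.COLOR_RGB2HSV)
m=((hsv[...,1]>90)&(hsv[...,0]<20)).astype(np.uint8)*255
im=c["pixels"].copy()
R=.032
def arc(cx,cy,angs,z,fixed=True):
    P=[]
    for a in np.deg2rad(angs):
        r=15.
        while m[int(round(cy+r*np.sin(a))),int(round(cx+r*np.cos(a)))]: r+=.25
        u=(cx+r*np.cos(a),cy+r*np.sin(a));cv2.circle(im,tuple(int(round(i)) for i in u),1,(0,255,255),-1)
        P.append(ray(c,u,z)[:2])
    W=np.array(P);f=(lambda v:np.hypot(*(W-v[:2]).T)-R) if fixed else (lambda v:np.hypot(*(W-v[:2]).T)-v[2])
    s=least_squares(f,[*W.mean(0)] if fixed else [*W.mean(0),R],loss="soft_l1",f_scale=.0005);return s.x,np.abs(f(s.x)).mean().round(5)
for g,zn in((.0585,.01),):
  foot=.0938-g
  H=arc(327,270,range(195,346,5),foot+.006); print('held',H,arc(327,270,range(195,346,5),foot+.006,False)[0])
  L=arc(222,305,range(170,270,5),zn);Rr=arc(435,305,range(-90,10,5),zn)
  print('L',L,'R',Rr,arc(222,305,range(170,270,5),zn,False)[0],arc(435,305,range(-90,10,5),zn,False)[0])
  for n in(L,Rr): print(np.linalg.norm(H[0][:2]-n[0][:2]).round(4))
  print('L-R dist',np.linalg.norm(L[0]-Rr[0]).round(4),'expected .1152')
cv2.imwrite("pics/w8b.png",im[:,:,::-1])
s=dict(np.load("scene8.npz"));im=cv2.resize(s["pixels"][270:330,340:410],None,fx=10,fy=10,interpolation=cv2.INTER_CUBIC)
for p,col in(((.4745,.1585),(0,255,0)),((.4752,.1582),(255,0,255))):
    u=proj(s,[*p,.0938+.0165]);print(u);cv2.circle(im,tuple(int(i) for i in ((u-[340,270]+.5)*10)),3,col,-1)
cv2.imwrite("pics/s8b.png",im[:,:,::-1])
E
```

```text
held (array([0.47710114, 0.15871708]), np.float64(0.00019)) [0.47677286 0.15864398 0.03170684]
L (array([0.52275491, 0.11246058]), np.float64(0.00021)) R (array([0.49755496, 0.22417918]), np.float64(0.00016)) [0.52359119 0.11385511 0.03351048] [0.49750681 0.22420463 0.03194938]
0.065
0.0686
L-R dist 0.1145 expected .1152
[373.04310032 286.99439529]
[372.7255171 287.0996634]
```

View pics/w8b.png

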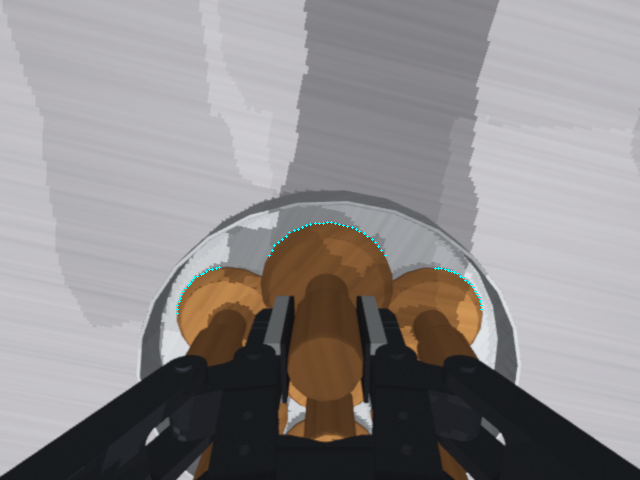

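View pics/s8b.png

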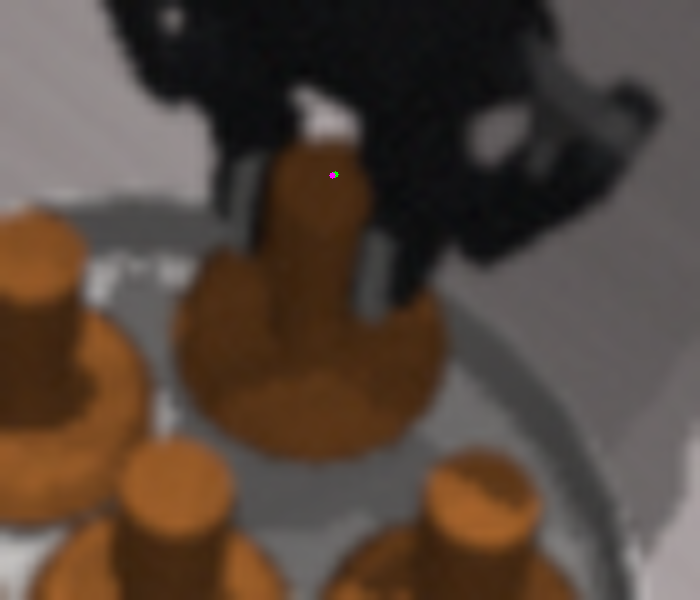

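The wrist view shows 65.0 mm to one neighbour and 68.6 mm to the other, and the scene view also puts the held stamp about 2 mm short in y. I'll shift +2 mm along tool y (+0.4 outward) and lower.

Emit:
step_arm:
  steps:
    - {"offset": [0.4, 2, 0], "rotation": [0, 0, 0], "jaw": 1}
    - {"offset": [0, 0, 4], "rotation": [0, 0, 0], "jaw": 1}
    - {"offset": [0, 0, 0], "rotation": [0, 0, 0], "jaw": 1}

```text
clock: 20.92
ee_pos: [0.4735, 0.1599, 0.0889]
orientation: [-0.0, -0.113, 0.994, -0.0]
force: [0.9, 0.3, -2.3]
finger_gap: 0.289
```

```bash
python3 - <<'E'
from plant import *
from held import *
o=get_obs();print(o["ee_pos"])
c=read_camera("wrist")
hsv=cv2.cvtColor(c["pixels"],cv2.COLOR_RGB2HSV)
m=((hsv[...,1]>90)&(hsv[...,0]<20)).astype(np.uint8)*255
def arc(cx,cy,angs,z):
    P=[]
    for a in np.deg2rad(angs):
        r=15.
        while m[int(round(cy+r*np.sin(a))),int(round(cx+r*np.cos(a)))]: r+=.25
        P.append(ray(c,(cx+r*np.cos(a),cy+r*np.sin(a)),z)[:2])
    W=np.array(P);f=lambda v:np.hypot(*(W-v[:2]).T)-.032
    s=least_squares(f,W.mean(0),loss="soft_l1",f_scale=.0005);return s.x,np.abs(f(s.x)).mean().round(5)
foot=o["ee_pos"][2]-.0585
H=arc(327,270,range(195,346,5),foot+.006)
L=arc(220,303,range(180,265,5),.01);Rr=arc(433,303,range(-85,0,5),.01)
print(H,L,Rr)
for n in(L,Rr): print(np.linalg.norm(H[0]-n[0]).round(4))
cv2.imwrite("pics/w9.png",c["pixels"][:,:,::-1])
E
```

```text
[0.47350399 0.1599258  0.08892673]
(array([0.47535975, 0.16049953]), np.float64(0.00019)) (array([0.52272954, 0.11263301]), np.float64(0.00017)) (array([0.49728321, 0.22332645]), np.float64(0.0001))
0.0673
0.0665
```

View pics/w9.png

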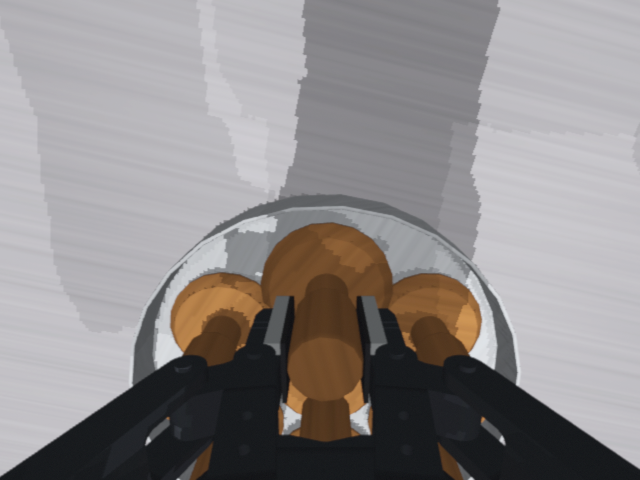

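Now balanced at 67.3 and 66.5 mm, so lower.

Emit:
step_arm:
  steps:
    - {"offset": [0, 0, 6], "rotation": [0, 0, 0], "jaw": 1}
    - {"offset": [0, 0, 6], "rotation": [0, 0, 0], "jaw": 1}
    - {"offset": [0, 0, 6], "rotation": [0, 0, 0], "jaw": 1}
    - {"offset": [0, 0, 3], "rotation": [0, 0, 0], "jaw": 1}
    - {"offset": [0, 0, 0], "rotation": [0, 0, 0], "jaw": 1}
    - {"offset": [0, 0, 0], "rotation": [0, 0, 0], "jaw": 1}

```text
clock: 21.72
ee_pos: [0.474, 0.16, 0.0684]
orientation: [0.0, -0.113, 0.994, 0.0]
force: [-0.5, -0.8, -1.8]
finger_gap: 0.29
```

Emit:
step_arm:
  steps:
    - {"offset": [0, 0, 2], "rotation": [0, 0, 0], "jaw": 1}
    - {"offset": [0, 0, 0], "rotation": [0, 0, 0], "jaw": 1}

```text
clock: 21.98
ee_pos: [0.4738, 0.16, 0.0662]
orientation: [-0.0, -0.113, 0.994, 0.0]
force: [0.2, 0.9, -1.0]
finger_gap: 0.285
```

Emit:
step_arm:
  steps:
    - {"offset": [0, 0, 1.5], "rotation": [0, 0, 0], "jaw": 1}
    - {"offset": [0, 0, 0], "rotation": [0, 0, 0], "jaw": 1}

```text
clock: 22.22
ee_pos: [0.4738, 0.16, 0.0647]
orientation: [-0.0, -0.113, 0.994, 0.0]
force: [-0.3, 0.5, -1.7]
finger_gap: 0.287
```

Emit:
step_arm:
  steps:
    - {"offset": [0, 0, 1.2], "rotation": [0, 0, 0], "jaw": 1}
    - {"offset": [0, 0, 0], "rotation": [0, 0, 0], "jaw": 1}

```text
clock: 22.48
ee_pos: [0.4737, 0.1599, 0.0635]
orientation: [-0.0, -0.113, 0.994, 0.0]
force: [-0.1, -0.4, -2.4]
finger_gap: 0.287
```

Emit:
step_arm:
  steps:
    - {"offset": [0, 0, 1], "rotation": [0, 0, 0], "jaw": 1}
    - {"offset": [0, 0, 0], "rotation": [0, 0, 0], "jaw": 1}

```text
clock: 22.72
ee_pos: [0.474, 0.1601, 0.0632]
orientation: [0.0, -0.113, 0.994, 0.0]
force: [-0.8, 0.5, 4.8]
finger_gap: 0.287
```

Emit:
step_arm:
  steps:
    - {"offset": [0, 0, 0.7], "rotation": [0, 0, 0], "jaw": 1}
    - {"offset": [0, 0, 0], "rotation": [0, 0, 0], "jaw": 1}

```text
clock: 22.98
ee_pos: [0.4741, 0.1601, 0.0631]
orientation: [0.0, -0.113, 0.994, 0.0]
force: [-4.1, -0.5, 10.2]
finger_gap: 0.287
```

Contact on the floor at 10 N. Release the same way, rise and back away.

Emit:
step_arm:
  steps:
    - {"offset": [0, 0, -1], "rotation": [0, 0, 0], "jaw": 1}
    - {"offset": [0, 0, 0], "rotation": [0, 0, 0], "jaw": 0.3}
    - {"offset": [0, 0, 0], "rotation": [0, 0, 0], "jaw": 0.1}
    - {"offset": [0, 0, 0], "rotation": [0, 0, 0], "jaw": -0.05}
    - {"offset": [0, 0, 0], "rotation": [0, 0, 0], "jaw": -0.1}
    - {"offset": [0, 0, 0], "rotation": [0, 0, 0], "jaw": -0.1}
    - {"offset": [0, 0, -8], "rotation": [0, 0, 0], "jaw": -0.1}
    - {"offset": [0, 0, -15], "rotation": [0, 0, 0], "jaw": -0.1}
    - {"offset": [0, 0, -25], "rotation": [0, 0, 0], "jaw": -0.1}
    - {"offset": [0, 0, -30], "rotation": [0, 0, 0], "jaw": -0.1}
    - {"offset": [0, 0, -40], "rotation": [0, 0, 0], "jaw": -0.1}
    - {"offset": [0, -20, -20], "rotation": [0, 0, 0], "jaw": -0.1}
    - {"offset": [0, -40, 0], "rotation": [0, 0, 0], "jaw": -0.1}
    - {"offset": [0, -40, 0], "rotation": [0, 0, 0], "jaw": -0.1}
    - {"offset": [0, -40, 0], "rotation": [0, 0, 0], "jaw": -0.1}
    - {"offset": [0, -40, 0], "rotation": [0, 0, 0], "jaw": -0.1}
    - {"offset": [0, -30, 0], "rotation": [0, 0, 0], "jaw": -0.1}
    - {"offset": [0, 0, 0], "rotation": [0, 0, 0], "jaw": -0.1}
    - {"offset": [0, 0, 0], "rotation": [0, 0, 0], "jaw": -0.1}

```text
clock: 25.35
ee_pos: [0.5208, -0.0443, 0.2016]
orientation: [0.0, -0.113, 0.994, 0.0]
force: [-0.2, -0.4, -0.3]
finger_gap: 0.552
```

```bash
python3 - <<'E'
from plant import *
from m import *
o=get_obs();print(o["ee_pos"],o["force"],o["clock"])
for n in ["top","scene"]:
    c=read_camera(n);np.savez(f"{n}10.npz",**c);im=c["pixels"][:,:,::-1].copy()
    if n=="top":
        b=(195,160,295,260)
        a,f,cs=discs(c,*b)
        for k in cs:
            if cv2.contourArea(k)>3000:
                (x,y),wh,_=cv2.fitEllipse(k);print(ray(c,((x+.5)/6-.5+b[0],(y+.5)/6-.5+b[1]),.017).round(4),np.round(wh,1),cv2.contourArea(k))
    im=cv2.resize(im[150:270,180:310] if n=="top" else im[270:390,290:430],None,fx=5,fy=5,interpolation=cv2.INTER_CUBIC)[:600]
    cv2.imwrite(f"pics/{n}10.png",im)
E
```

```text
[ 0.52083105 -0.04427291  0.20158651] [-0.2042651 -0.4087768 -0.3459626] 25.35
[0.4734 0.1589 0.017 ] [137.8 137.9] 14916.5
[0.4949 0.2217 0.017 ] [136.5 138.7] 14858.5
[0.5201 0.1109 0.017 ] [136.7 137.6] 14755.5
[0.5402 0.1737 0.017 ] [136.5 138.1] 14786.0
[0.5593 0.2376 0.017 ] [136.1 137.8] 14725.0
[0.586  0.1252 0.017 ] [135.4 136.6] 14527.0
[0.6056 0.1883 0.017 ] [135.4 136.7] 14529.5
```

View pics/top10.png

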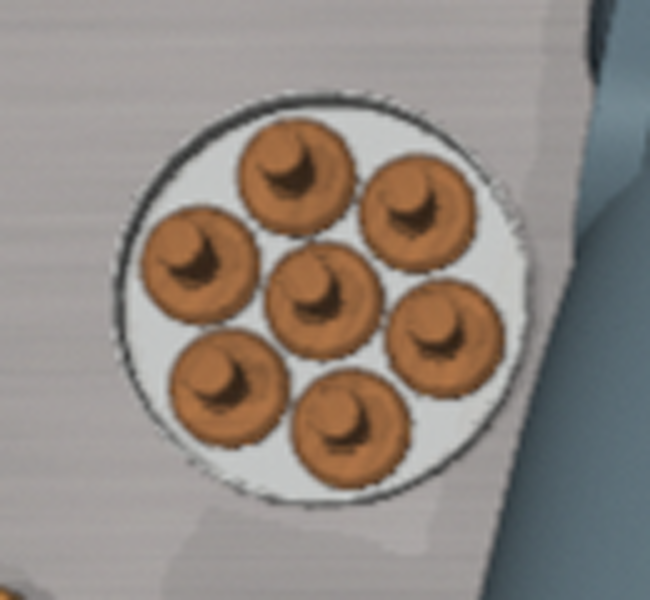

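View pics/scene10.png

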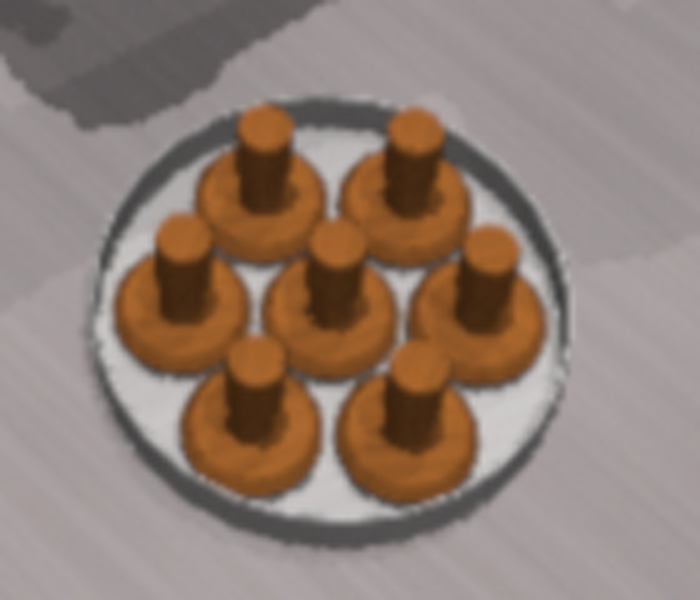

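Both stamps stand upright in the ring, 0.7 mm and about 2 mm from their nominal centres. The packed five have not moved by more than 0.1 mm. Handing in.

```bash
python3 -c "
from plant import *
print(hand_in())"
```

```text
the job is handed in; nothing more can be done
None
```

Both missing stamps now stand upright in the tin's two empty places, and the job is handed in. It took about 25 s of the 58 s allowed.

- **Setting down:** I gripped each stamp by its handle and lowered it in small steps. I let go only once the tin's floor pushed back with 10–12 N.
- **Final position:** In the last top view the new stamps' centres are about 0.7 mm (gap_1) and 2 mm (gap_2, outward) from the nominal middles. Both are clear of the wall and the neighbouring stamps.
- **Other stamps:** The five already in the tin moved by no more than 0.1 mm. The gripper was about 20 cm away and touching nothing at hand-in.
- **Disagreement:** The measured arm position differed by 2–4 mm from the wrist and scene views while I held the stamps. I corrected from the images before each set-down.

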